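Turn a block heater up four clicks and start it

TASK

The block heater is set too low: with a fingertip against the grip bar of its black temperature dial, turn the dial clockwise exactly four clicks from where it now stands, leaving it resting in the fourth click. Then press the green start key fully down and let it spring back; do not press it before the dial is set. Push lightly, never pinch or grip the dial, and leave the tube rack, bottle, forceps and marker where they are.

Things in the scene. Friction and masses are not known exactly. Their poses are not given: they have to be found in the camera images.
- heater: white block heater fixed to the bench, 250 mm (x) x 220 (y), origin under its centre. At its -x side (x -125 to -25) the grey control panel slopes up 10 degrees towards +x, 48 to 66 mm high; dial (y +35 mm) and key (y -62) stand on it at x -75. Behind, a white deck 78 mm high with an aluminium block and pink tube caps up to 94 mm
- dial (a joint): dial angle, rad, growing clockwise seen from above. It clicks into a rest every 24 degrees (0.4189 rad): 0 (coldest) to 4.189, a stop just beyond each end; starts in one of the rests 0 to 3. Starting a click takes 0.05 Nm (2 to 3 N near the bar's end); past half-way it snaps ahead by itself into the next rest and stays, so the push falls away at each click
- dial_hub (a point): on the dial's axis at the top of its round black skirt (60 mm across, top 8 mm above the panel); z axis = dial axis, out of the panel; turns with the dial. Coloured marks on the panel, 34 to 43 mm from the axis, show the rests, blue (cold) clockwise to red (hot)
- dial_tip (a point): middle of the end face of the black grip bar, at its pointer end (white line): 28 mm from the dial's axis, 10 mm above dial_hub. The bar runs right across the dial: 56 mm long, 12 mm wide, standing on the skirt, its top 20 mm above dial_hub
- key (a joint): travel of the start key in m: 0 up, 0.005 fully down, pressed along the panel's normal; its spring takes 1.5 N to start and 4 N fully down, and returns it to 0
- key_top (a point): centre of the top of the round green start key, 25 mm across, its top 9 mm above the panel when up, beside the dial (97 mm from its axis to the heater's -y side)
- rack: bystander: loose red microtube rack with pink-capped tubes, 200 (x) x 100 (y) x 50 mm, origin under its centre
- bottle: bystander: loose amber reagent bottle, 56 mm across, 105 mm high, blue cap, origin under its centre
- forceps: bystander: loose steel forceps lying along its x, 160 mm long, 20 mm wide, 12 mm high, origin under the middle
- marker: bystander: loose marker pen lying along its x, 134 mm long, 18 mm thick, dark blue with a black cap, origin under the middle

How it is judged:
On the way, in this order (a step that is already met when the one before it is completed fails the run):
1. the dial rests four clicks clockwise of where it started (value of joint dial above 1.55 rad and distance of dial_tip from where it was at the start of the episode between 0.04 and 0.0431 m), for 0.2 s.
2. the start key is pressed down with the dial so set (all of step 1 and value of joint key above 0.0038 m), for 0.05 s.
At the end, for the whole second after the job is handed in: the dial rests in the fourth click clockwise of its start (within about 5 degrees), the start key has been pressed at least 3.8 mm after that and has sprung back up (all of step 1 and velocity of joint dial between -0.1 and 0.1 rad/s and value of joint key below 0.001 m); the robot touches nothing.
It fails at once if the start key is pressed before the dial stands four clicks on (value of joint key above 0.0025 m and (value of joint dial below 1.55 rad or distance of dial_tip from where it was at the start of the episode below 0.0385 m or distance of dial_tip from where it was at the start of the episode above 0.0445 m)).
It fails at once if the dial is pinched or pushed with more than 15 N (contact force between the fingers and dial above 15 N).
It fails at once if the bottle is moved by more than 12 mm, tipped or lifted (distance of bottle from where it was at the start of the episode above 0.012 m or angle between bottle's own z axis and vertical above 0.3 rad).
It fails at once if the rack is moved by more than 12 mm or lifted (distance of rack from where it was at the start of the episode above 0.012 m).
It fails at once if the forceps or the marker are moved by more than 12 mm or lifted (distance of any of forceps, marker from where it was at the start of the episode above 0.012 m).
It also fails if it takes over 48 s, if anything falls off the work surface, if the arm or the gripper's body presses on something with over 40 N, if the wrist force passes 120 N, or if a joint passes its speed limit or range.

ROBOT

A 7-joint arm with a two-finger parallel gripper is mounted at the origin on the work surface. World frame = base frame: x ahead of the robot, y to its left, z up, the work surface at z = 0. Lengths are in m, angles in rad, forces in N, time in s.
With the tool pointing down it reaches from about 0.425 to 0.925 m from the base axis. Payload 6.8 kg.
Tool frame: the origin (TCP) lies midway between the tips of the shut fingers; the grasp point (between the pads) lies 19 mm behind it; z points along the fingers, y is the line along which they close (so a half turn about z gives the same grasp; the last joint's range is limited). The gripper opens to 88 mm and grips with 3 to 60 N. Pads are 20 mm wide; open, the fingers measure 115 mm over their backs; the gripper's body (75 mm by 178 mm) begins 61 mm behind the grasp point.
Start: joints at [-1.238, 0.477, 0.022, 1.555, -0.011, 1.109, -0.083], TCP at [0.288, 0.61, 0.223] pointing down, gripper open.
Joint ranges: [-2.96, 2.96], [-0.34, 2.1], [-1.41, 1.46], [0.24, 2.44], [-1.37, 4.51], [0.17, 1.92], [-2.96, 2.96]. Speed limits (rad/s): [2.39, 2.39, 3.14, 3.14, 3.14, 3.14, 3.14].

INTERFACE

Orientations are given as a unit quaternion [w, x, y, z].
In Python, from rig import * gives the robot as it stands.
- The arm moves only by the tool move_arm, never from a script. Its argument "rows" is a list of rows, each a list of 7 numbers: the shift along the tool's x, y, z in mm, then the turn, a rotation vector about the tool's x, y, z in rad, then the closure, from -1 (fully open) to 1 (shut). A call has 1 to 12 rows; each row is the pose to reach, as a shift and turn from the pose commanded when the call began, along the tool's axes at that moment; what a row does not reach only later rows make up. A row lasts 1/8 s, in which the tool goes at most 62.5 mm and 10.7 degrees, less where a joint would pass 70% of its speed; a pose out of reach is approached as far as the arm can. A call with a gripper value outside its range is refused whole. The fingers move at their own pace and stop on an object; "squeeze" is the grip in N (left out, the last holds). Time passes only in rows, so rows that repeat a pose let the fingers close. It gives the time, the measured TCP pose, the force, the opening and the grip force at its end, in the units of the state.
- get_obs(): the state, without advancing time (a new reading comes with each control period).
- read_camera(name): name is "scene" or "top" or "wrist"; returns a dict with "pixels" (420x560x3 uint8, red, green, blue), "range_z" (420x560 float32, m along the optical axis (not along the pixel's ray), 0 where there is no reading), "intrinsics" (3x3 intrinsics, pixels), "xyz" and "orientation" of the camera in the world. Camera axes: x right, y up, looking along -z (the intrinsics and any distortion apply to the point x, -y, -z); pixel columns grow to the right and rows downward; lengths in m; the calibration is good to about 2 mm. A picture is of the moment at which its call begins.
- hand_in(): hands the job in; it is judged then, once.
The state is a dict: "clock": time; "qpos": joint angles; "dq": joint speeds; "joint_efforts": joint torques, N m; "tool_pos": TCP position; "eef_rot": TCP orientation; "force": force on the tool from outside, world axes, zero at the start; "wrist_torque": the same for the moment, N m; "gripper_width": finger opening in m; "grasp_force": force on a finger pad.
Only numpy, scipy, OpenCV 4.12 (cv2) and the standard library are available. Lean on these libraries where they do the work, as an engineer would, in place of code of your own. Each camera call takes 0.05 s, during which the arm holds its last target. There are 200 camera calls.

## Working session

There is one attempt and no reset: what is moved stays moved. The work goes in short steps, Python scripts to look and compute and a tool call to move; the robot and the scene stay as the last step left them, time stands still between calls to the robot, and variables do not carry over. Pictures are saved under pics/ and viewed, at most 10 in all, crops included, and the job is handed in when it is done.

Besides the shell and the picture viewer there is one more tool, called after "Call:" by a JSON object that holds its "fn" and its "kwargs", one argument or row to a line. move_arm: Moves the arm, as the interface text tells. Its arguments: {"type":"object","properties":{"rows":{"type":"array","items":{"type":"array","items":{"type":"number"}}},"squeeze":{"type":"number"}},"required":["rows"]}

```bash
mkdir -p pics
cat > h.py <<'E'
from rig import *
import numpy as np, cv2
from scipy.spatial.transform import Rotation as R
def rot(q): return R.from_quat([q[1],q[2],q[3],q[0]]).as_matrix()
def snap(n):
    c=read_camera(n); return c
def world(c,u,v,z=None):
    K=np.array(c["intrinsics"]); u,v=float(u),float(v)
    d=np.array([(u-K[0,2])/K[0,0],-(v-K[1,2])/K[1,1],-1.0]); M=rot(c["orientation"]); p=np.array(c["xyz"])
    if z is None: return p+M@(d*c["range_z"][int(round(v)),int(round(u))])
    w=M@d; return p+w*(z-p[2])/w[2]
E
python3 - <<'E'
from h import *
o=get_obs(); print(o)
import pickle
for n in("scene","top"):
    c=snap(n); pickle.dump(c,open(n+".pkl","wb")); cv2.imwrite(f"pics/{n}.png",c["pixels"][:,:,::-1]); print(n,c["xyz"],c["orientation"],c["intrinsics"])
E
```

```text
{'clock': 0.0, 'qpos': array([-1.23810147,  0.47780134,  0.02235096,  1.55642485, -0.01147235,
        1.10932447, -0.08307182]), 'dq': array([ 1.73951395e-04, -1.15360926e-03,  1.49173819e-03,  1.39917714e-05,
       -3.36405179e-04, -1.58305537e-04, -1.32785660e-03]), 'joint_efforts': array([-7.55247620e-04, -5.82850170e+01,  1.53398808e+00, -2.72620243e+01,
       -5.43795945e-02,  1.68393011e-02,  1.64111921e-04]), 'tool_pos': array([0.2877657 , 0.60992153, 0.22169237]), 'eef_rot': array([-1.18273309e-04,  2.18591790e-01,  9.75815962e-01, -9.07163432e-04]), 'force': array([-0.52867452,  0.14366037,  0.11339052]), 'wrist_torque': array([ 0.06267031, -0.00802923, -0.00757336]), 'grasp_force': 0.0, 'gripper_width': 0.08805292041873249}
scene [ 1.18489016 -0.0062238   0.43887421] [0.64850176 0.36470316 0.31801953 0.58762288] [[411.26801292   0.         281.20326574]
 [  0.         411.26801292 205.26091368]
 [  0.           0.           1.        ]]
top [0.50445633 0.0435923  0.95887152] [-0.69756643 -0.04837053  0.03285239  0.7141303 ] [[528.42176248   0.         274.68991634]
 [  0.         528.42176248 208.02048514]
 [  0.           0.           1.        ]]
```

View pics/top.png

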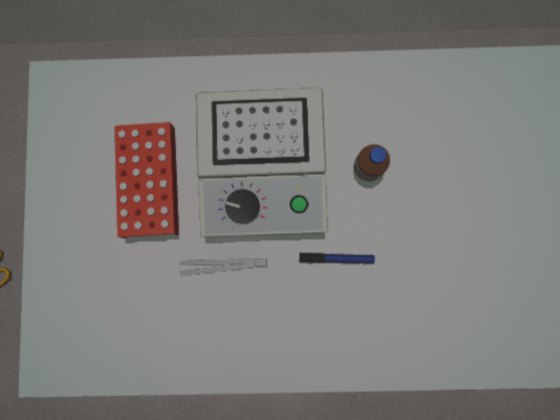

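View pics/scene.png

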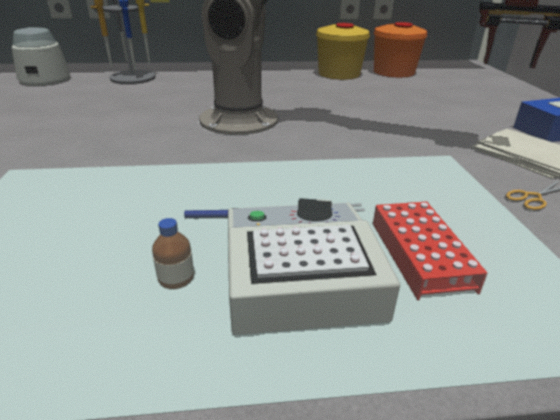

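The top view shows the heater at (262,163), with the dial at about (242,207) and its pointer to the left (+y). The key is at (299,204). Forceps and marker lie on the robot side of it, the rack is to the left and the bottle to the right. I'll enlarge the panel.

Run:
```python
from h import *
import pickle
c=pickle.load(open("top.pkl","rb")); im=c["pixels"][165:250,190:335,::-1]
cv2.imwrite("pics/crop1.png",cv2.resize(im,None,fx=5.5,fy=5.5,interpolation=cv2.INTER_CUBIC))
for n,u,v,z in [("dial",242,207,.08),("key",299,204,.066),("L",203,236,.048),("R",325,235,.048),("TL",197,95,.078),("TR",322,90,.078),("forc",223,263,.012),("f0",180,273,.01),("f1",266,262,.01),("m0",300,257,.01),("m1",374,259,.01)]:
    print(n,world(c,u,v).round(4),world(c,u,v,z).round(4))
```

```text
dial [0.6088 0.1163 0.0837] [0.6092 0.1166 0.08  ]
key [0.6139 0.0205 0.0641] [0.6136 0.0206 0.066 ]
L [0.5641 0.1874 0.049 ] [0.5642 0.1876 0.048 ]
R [ 0.5639 -0.0266  0.    ] [ 0.561  -0.0231  0.048 ]
TL [0.8071 0.1921 0.0751] [0.8061 0.1916 0.078 ]
TR [ 8.353e-01 -3.000e-02  5.000e-04] [ 0.8085 -0.024   0.078 ]
forc [0.5175 0.1585 0.0055] [0.5174 0.1577 0.012 ]
f0 [0.5014 0.2367 0.003 ] [0.5014 0.2353 0.01  ]
f1 [0.5175 0.0809 0.0094] [0.5175 0.0809 0.01  ]
m0 [0.5248 0.0202 0.0192] [0.525 0.02  0.01 ]
m1 [ 0.5185 -0.111   0.0133] [ 0.5185 -0.1115  0.01  ]
```

View pics/crop1.png

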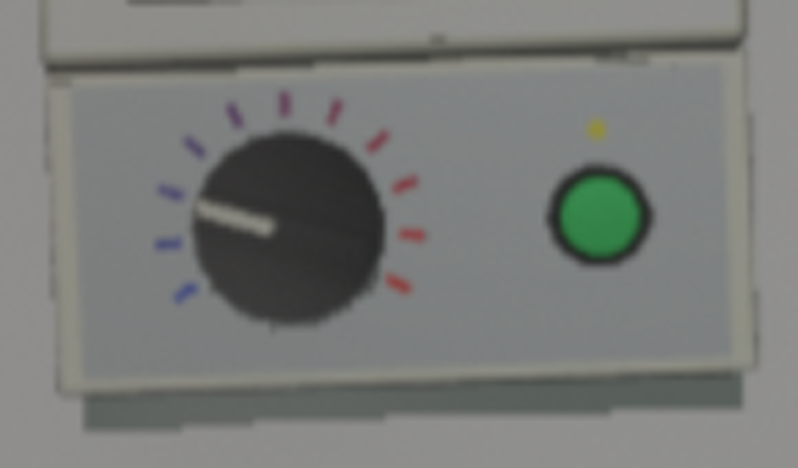

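The dial skirt's centre is at about (289,227) in the crop. The pointer line lies at mark 2 of 0–10, so the target is mark 6. I'll set up the target maths and hover above the dial.

```bash
cat >> h.py <<'E'
Y0=0.0   # heater yaw, refined later
T=np.radians(10)
def hfr(yaw): # panel frame: x up-slope, y heater y, z normal
    return R.from_euler('z',yaw).as_matrix()@R.from_euler('y',-T).as_matrix()
def target(hub,yaw,ang,r,off,h):
    """tool pose: y along bar dir (ang deg from up-slope towards +y), z into the panel; centre at r along the bar, off along tool x, h above hub"""
    F=hfr(yaw); a=np.radians(ang)
    y=F@[np.cos(a),np.sin(a),0]; z=-F[:,2]; x=np.cross(y,z)
    return np.array(hub)+r*y+off*x+h*F[:,2], np.column_stack([x,y,z])
def delta(p,M,p0=None,M0=None):
    o=get_obs()
    p0=o["tool_pos"] if p0 is None else p0; M0=rot(o["eef_rot"]) if M0 is None else M0
    return (1000*M0.T@(p-p0)).round(1).tolist()+R.from_matrix(M0.T@M).as_rotvec().round(3).tolist()
E
python3 - <<'E'
from h import *
import pickle
c=pickle.load(open("top.pkl","rb"))
print(world(c,190+289/5.5-.4,165+227/5.5-.4,.065),world(c,190+600/5.5-.4,165+215/5.5-.4,.066))
# marks -> rest directions
m=np.array([(187,293),(168,243),(171,192),(194,147),(235,115),(285,103),(335,110),(377,140),(405,185),(412,235),(399,284)],float)
w=np.array([world(c,190+u/5.5-.4,165+v/5.5-.4,.057+.0) for u,v in m])
F=hfr(0)
for i in range(2): # intersect with the sloped panel
    ctr=w.mean(0); 
    w=np.array([world(c,190+u/5.5-.4,165+v/5.5-.4,.057+(p[0]-.61)*np.tan(T)) for (u,v),p in zip(m,w)])
# circle fit
q=w@F; A=np.c_[2*q[:,:2],np.ones(11)]; s=np.linalg.lstsq(A,(q[:,:2]**2).sum(1),rcond=None)[0]
print("centre panel",F@[s[0],s[1],q[:,2].mean()],"r",np.sqrt(s[2]+s[0]**2+s[1]**2))
print(np.degrees(np.arctan2(q[:,1]-s[1],q[:,0]-s[0])).round(1), "expected",120-24*np.arange(11))
p,M=target([.608,.117,.065],0,72,-.0,0,.18); print(p,delta(p,M))
E
```

```text
[0.61295307 0.11755163 0.065     ] [0.61416978 0.02108616 0.066     ]
centre panel [0.61419925 0.11800121 0.05773798] r 0.03855961829710315
[ 121.7   96.6   72.6   48.9   24.5    0.4  -23.1  -47.1  -72.   -95.7
 -119.5] expected [ 120   96   72   48   24    0  -24  -48  -72  -96 -120]
[0.57674333 0.117      0.2422654 ] [-471.7, -322.6, -19.9, -0.066, -0.162, -0.126]
```

```bash
cat >> h.py <<'E'
HUB=np.array([.6128,.118,.0656]); YAW=np.radians(.7)
E
python3 - <<'E'
from h import *
p,M=target(HUB,YAW,72,.026,.026,.12); print(p,delta(p,M))
E
```

```text
[0.57512533 0.15030405 0.18087822] [-456.0, -293.1, 41.4, -0.067, -0.162, -0.138]
```

Call:
{"fn": "move_arm", "kwargs": {
  "rows": [
    [-456,-293,20,-0.067,-0.162,-0.138,1],
    [-456,-293,20,-0.067,-0.162,-0.138,1],
    [-456,-293,20,-0.067,-0.162,-0.138,1],
    [-456,-293,20,-0.067,-0.162,-0.138,1],
    [-456,-293,20,-0.067,-0.162,-0.138,1],
    [-456,-293,20,-0.067,-0.162,-0.138,1],
    [-456,-293,20,-0.067,-0.162,-0.138,1],
    [-456,-293,20,-0.067,-0.162,-0.138,1],
    [-456,-293,20,-0.067,-0.162,-0.138,1],
    [-456,-293,41,-0.067,-0.162,-0.138,1],
    [-456,-293,41,-0.067,-0.162,-0.138,1],
    [-456,-293,41,-0.067,-0.162,-0.138,1]
  ],
  "squeeze": 5
}}

```text
clock: 1.6
tool_pos: [0.5751, 0.1518, 0.1819]
eef_rot: [0.086, 0.149, 0.985, 0.015]
force: [0.6, -0.9, 0.1]
gripper_width: 0.0006
grasp_force: 0.0
```

Run:
```python
from h import *
import pickle
o=get_obs(); print({k:np.round(o[k],4) for k in("clock","tool_pos","eef_rot","force","gripper_width","qpos")})
p,M=target(HUB,YAW,72,.026,.026,.12); print(delta(p,M))
c=snap("wrist"); pickle.dump(c,open("w1.pkl","wb")); cv2.imwrite("pics/w1.png",c["pixels"][:,:,::-1])
```

```text
{'clock': np.float64(1.6), 'tool_pos': array([0.5751, 0.1518, 0.1819]), 'eef_rot': array([0.0861, 0.1495, 0.9849, 0.0151]), 'force': array([ 0.6422, -0.8746,  0.1007]), 'gripper_width': np.float64(0.0006), 'qpos': array([-0.5767,  0.3062,  0.2155,  1.9425, -0.0063,  0.7352,  0.8977])}
[-0.2, -1.4, 1.0, 0.002, -0.0, 0.001]
```

View pics/w1.png

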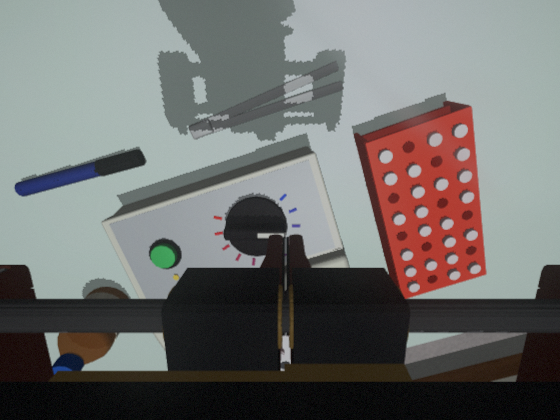

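The wrist view shows the dial at about (256,225), with the white pointer line from (258,236) to (283,236) pointing right. The shut fingers are at the bottom centre. Next I check the calibration against the depth data.

Run:
```python
from h import *
import pickle
c=pickle.load(open("w1.pkl","rb"))
F=hfr(YAW)
for u,v in [(262,236),(272,236),(280,236),(164,254),(235,240),(235,215),(256,205),(256,200)]:
    w=world(c,u,v); print(u,v,w.round(4),"panel mm",(1000*F.T@(w-HUB)).round(1))
cv2.imwrite("pics/w1c.png",cv2.resize(c["pixels"][180:290,200:330,::-1],None,fx=5,fy=5,interpolation=cv2.INTER_CUBIC))
```

```text
262 236 [0.6136 0.1235 0.0874] panel mm [ 4.7  5.5 21.3]
272 236 [0.5637 0.1473 0.1827] panel mm [-27.7  29.9 123.7]
280 236 [0.5645 0.1515 0.1837] panel mm [-26.6  34.1 124.6]
164 254 [0.6133 0.0227 0.0663] panel mm [ -0.5 -95.3   0.8]
235 240 [0.6114 0.0985 0.0842] panel mm [  1.6 -19.4  18.6]
235 215 [0.5969 0.1021 0.0632] panel mm [-16.2 -15.7   0.4]
256 205 [0.5936 0.1241 0.0626] panel mm [-19.3   6.4   0.4]
256 200 [0.5888 0.1258 0.0626] panel mm [-24.    8.1   1.2]
```

View pics/w1c.png

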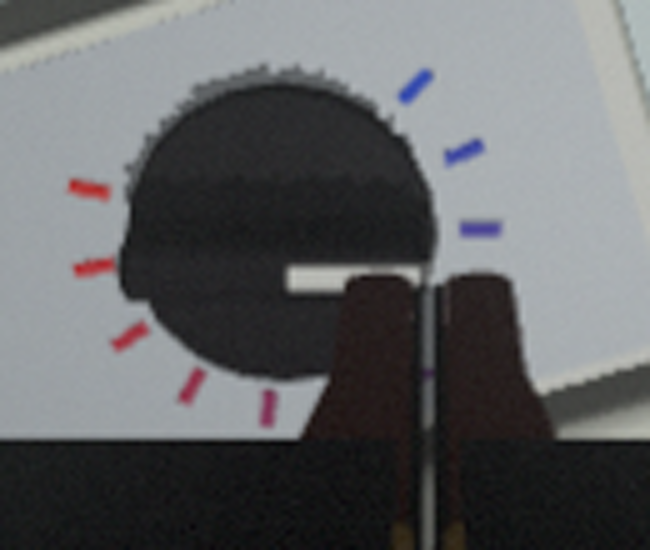

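Heights agree with the model (bar +20 mm, skirt 0) and the pointer is at mark 2. I'll descend beside the bar.

Call:
{"fn": "move_arm", "kwargs": {
  "rows": [
    [0,0,40,0,0,0,1],
    [0,0,70,0,0,0,1],
    [0,0,90,0,0,0,1],
    [0,0,100,0,0,0,1],
    [0,0,106,0,0,0,1],
    [0,0,111,0,0,0,1],
    [0,0,111,0,0,0,1]
  ]
}}

```text
clock: 2.52
tool_pos: [0.5949, 0.1514, 0.0726]
eef_rot: [0.086, 0.15, 0.985, 0.015]
force: [0.1, -0.1, -0.1]
gripper_width: 0.0005
grasp_force: 0.0
```

Run:
```python
from h import *
o=get_obs(); F=hfr(YAW); print(o["force"].round(2),o["tool_pos"].round(4),(1000*F.T@(o["tool_pos"]-HUB)).round(1))
p,M=target(HUB,YAW,72,.026,.026,.009); print(delta(p,M))
# shifts from the present commanded pose (72 deg, r26, off26) for bar angles
for off in (.016,):
  for a in (72,66,60,54,48,42,36,30,24,18,12,6,0,-6,-12,-15,-18):
    p2,M2=target(HUB,YAW,a,.026,off,.009); print(a,delta(p2,M2,p,M))
```

```text
[ 0.12 -0.08 -0.13] [0.5949 0.1514 0.0726] [-16.   33.6  10. ]
[0.4, -1.0, 0.9, 0.002, 0.0, -0.001]
72 [-10.0, -0.0, -0.0, 0.0, 0.0, 0.0]
66 [-12.8, 1.5, -0.0, 0.0, -0.0, 0.105]
60 [-15.8, 2.8, 0.0, 0.0, 0.0, 0.209]
54 [-18.8, 3.7, -0.0, 0.0, -0.0, 0.314]
48 [-22.0, 4.3, 0.0, 0.0, 0.0, 0.419]
42 [-25.1, 4.5, -0.0, 0.0, -0.0, 0.524]
36 [-28.3, 4.4, 0.0, 0.0, 0.0, 0.628]
30 [-31.5, 4.0, -0.0, 0.0, 0.0, 0.733]
24 [-34.6, 3.3, -0.0, 0.0, 0.0, 0.838]
18 [-37.6, 2.2, -0.0, 0.0, 0.0, 0.942]
12 [-40.5, 0.9, -0.0, 0.0, -0.0, 1.047]
6 [-43.2, -0.8, -0.0, 0.0, -0.0, 1.152]
0 [-45.8, -2.7, -0.0, 0.0, -0.0, 1.257]
-6 [-48.1, -4.9, -0.0, 0.0, 0.0, 1.361]
-12 [-50.2, -7.4, 0.0, 0.0, -0.0, 1.466]
-15 [-51.1, -8.7, -0.0, 0.0, 0.0, 1.518]
-18 [-52.0, -10.0, -0.0, 0.0, 0.0, 1.571]
```

Call:
{"fn": "move_arm", "kwargs": {
  "rows": [
    [-5,0,0,0,0,0,1],
    [-10,0,0,0,0,0,1],
    [-11,1,0,0,0,0.05,1],
    [-13,1.5,0,0,0,0.105,1],
    [-14,2,0,0,0,0.157,1],
    [-16,3,0,0,0,0.21,1],
    [-17,3,0,0,0,0.26,1],
    [-17,3,0,0,0,0.26,1]
  ]
}}

```text
clock: 3.52
tool_pos: [0.6119, 0.1489, 0.0755]
eef_rot: [0.084, 0.277, 0.957, 0.026]
force: [-0.5, 0.1, 0.4]
gripper_width: 0.0005
grasp_force: 0.0
```

Run:
```python
from h import *
c=snap("wrist"); t=snap("top")
a=cv2.resize(c["pixels"][160:290,190:330,::-1],(560,520),interpolation=cv2.INTER_CUBIC)
cv2.imwrite("pics/w2.png",a); cv2.imwrite("pics/t2.png",t["pixels"][165:250,190:335,::-1]); print(get_obs()["force"].round(2))
```

```text
[-0.19 -0.45  0.66]
```

View pics/w2.png

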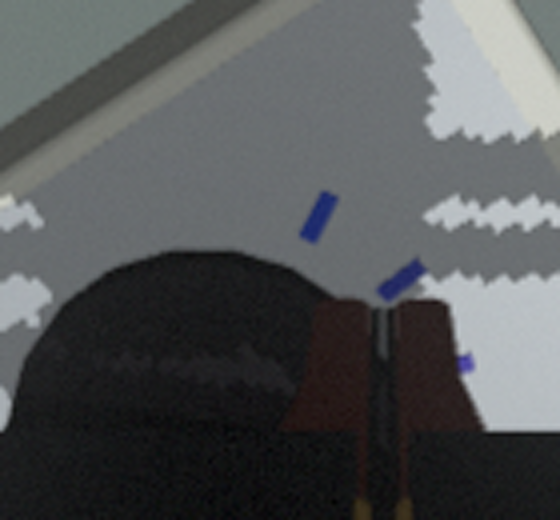

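The wrist view hides the bar behind the gripper: only the skirt (left) and fingertip (380,310) show. I'll measure the bar angle from scene and top depth instead.

```bash
cat >> h.py <<'E'
def cloud(c,lo=.012,hi=.0235,rm=.031):
    K=np.array(c["intrinsics"]); v,u=np.mgrid[0:420,0:560]; z=c["range_z"]
    P=np.stack([(u-K[0,2])/K[0,0]*z,-(v-K[1,2])/K[1,1]*z,-z],-1)@rot(c["orientation"]).T+c["xyz"]
    q=(P-HUB)@hfr(YAW); m=(z>0)&(q[...,2]>lo)&(q[...,2]<hi)&(np.hypot(q[...,0],q[...,1])<rm)
    return q[m]*1000,c["pixels"][m],(u[m],v[m])
E
python3 - <<'E'
from h import *
import pickle
for n,c in [("scene0",pickle.load(open("scene.pkl","rb"))),("top0",pickle.load(open("top.pkl","rb"))),("scene",snap("scene")),("top",snap("top"))]:
    q,_,_=cloud(c)
    if len(q)<5: print(n,len(q));continue
    d=q[:,:2]-q[:,:2].mean(0); U=np.linalg.svd(d,full_matrices=False)
    print(n,len(q),q.mean(0).round(1),"ang",np.degrees(np.arctan2(U[2][0,1],U[2][0,0])).round(1),U[1].round(0))
    if n=="scene": cv2.imwrite("pics/s2.png",cv2.resize(c["pixels"][150:260,225:395,::-1],None,fx=4,fy=4,interpolation=cv2.INTER_CUBIC))
E
```

```text
scene0 192 [ 4.6 -0.2 16.4] ang -108.0 [224.  38.]
top0 237 [-0.6  0.3 18.3] ang 71.8 [245.  54.]
scene 219 [ 5.8  3.7 16.8] ang 58.1 [252.  77.]
top 10 [ 0.9 -5.7 15.7] ang -127.9 [15.  1.]
```

View pics/s2.png

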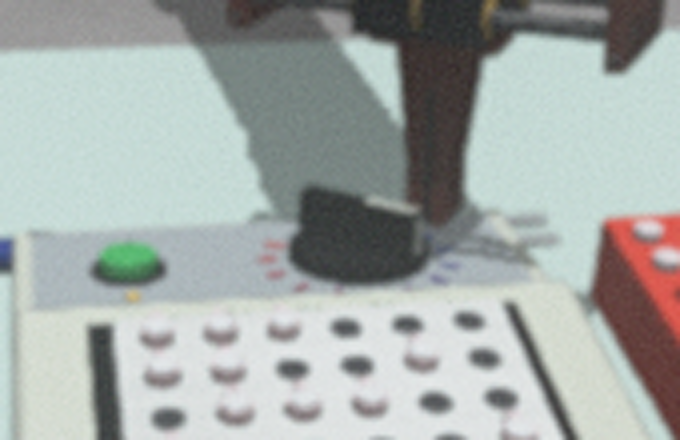

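The scene view shows the bar clearly: pointer line at (395,208), finger behind its end at (435,210). I'll filter out the brown finger points and re-measure the angle.

```bash
cat >> h.py <<'E'
def bar():
    c=snap("scene"); q,px,_=cloud(c,.005,.0235,.029); px=px.astype(int)
    k=(px[:,0]-px[:,2]<14); q=q[k]; px=px[k]
    best=None  # thin-bar fit through the axis: visible pts must lie within half width
    A=np.radians(np.arange(-40,90,1.0)); cost=[]
    for a in A:
        d=-q[:,0]*np.sin(a)+q[:,1]*np.cos(a); cost.append(np.mean(np.clip(np.abs(d)-6,0,6)))
    cost=np.array(cost); m=cost<cost.min()+.05
    w=px.min(1)>110; 
    print("bar angle",np.degrees(A[cost.argmin()]).round(),"range",np.degrees(A[m][[0,-1]]).round(),"cost",cost.min().round(2),"n",len(q))
    return c
E
python3 - <<'E'
from h import *
import h,pickle
bar(); h.snap=lambda n: pickle.load(open("scene.pkl","rb")); bar()
E
```

```text
bar angle 50.0 range [48. 52.] cost 0.64 n 323
bar angle 72.0 range [69. 73.] cost 0.42 n 324
```

Run:
```python
from h import *
p,M=target(HUB,YAW,57,.026,.016,.009)
for a in (51,45,39,36,33,27,21,15,12,9): print(a,delta(*target(HUB,YAW,a,.026,.016,.009),p,M))
```

```text
51 [-2.8, 1.5, 0.0, 0.0, 0.0, 0.105]
45 [-5.8, 2.8, 0.0, 0.0, -0.0, 0.209]
39 [-8.8, 3.7, 0.0, 0.0, 0.0, 0.314]
36 [-10.4, 4.0, 0.0, 0.0, 0.0, 0.367]
33 [-12.0, 4.3, 0.0, 0.0, -0.0, 0.419]
27 [-15.1, 4.5, -0.0, 0.0, -0.0, 0.524]
21 [-18.3, 4.4, 0.0, 0.0, 0.0, 0.628]
15 [-21.5, 4.0, 0.0, 0.0, -0.0, 0.733]
12 [-23.1, 3.7, 0.0, 0.0, -0.0, 0.785]
9 [-24.6, 3.3, 0.0, 0.0, -0.0, 0.838]
```

Call:
{"fn": "move_arm", "kwargs": {
  "rows": [
    [-2.8,1.5,0,0,0,0.105,1],
    [-5.8,2.8,0,0,0,0.209,1],
    [-8.8,3.7,0,0,0,0.314,1],
    [-10.4,4,0,0,0,0.367,1],
    [-12,4.3,0,0,0,0.419,1],
    [-12,4.3,0,0,0,0.419,1]
  ]
}}

```text
clock: 4.53
tool_pos: [0.6239, 0.1464, 0.0775]
eef_rot: [0.076, 0.469, 0.879, 0.043]
force: [-0.0, -0.5, 0.3]
gripper_width: 0.0005
grasp_force: 0.0
```

Run:
```python
from h import *
bar(); print(get_obs()["force"].round(2))
```

```text
bar angle 31.0 range [29. 33.] cost 0.36 n 288
[-0.04 -0.09  0.36]
```

Call:
{"fn": "move_arm", "kwargs": {
  "rows": [
    [-2.8,1.5,0,0,0,0.105,1],
    [-5.8,2.8,0,0,0,0.209,1],
    [-8.8,3.7,0,0,0,0.314,1],
    [-10.4,4,0,0,0,0.367,1],
    [-12,4.3,0,0,0,0.419,1],
    [-12,4.3,0,0,0,0.419,1]
  ]
}}

```text
clock: 5.32
tool_pos: [0.634, 0.1384, 0.0792]
eef_rot: [0.066, 0.642, 0.762, 0.058]
force: [-0.3, -0.4, -0.7]
gripper_width: 0.0006
grasp_force: 0.0
```

Run:
```python
from h import *
c=bar(); print(get_obs()["force"].round(2))
cv2.imwrite("pics/s3.png",cv2.resize(c["pixels"][150:260,225:395,::-1],None,fx=4,fy=4,interpolation=cv2.INTER_CUBIC))
```

```text
bar angle 6.0 range [5. 8.] cost 0.2 n 199
[-0.44 -0.72  0.87]
```

View pics/s3.png

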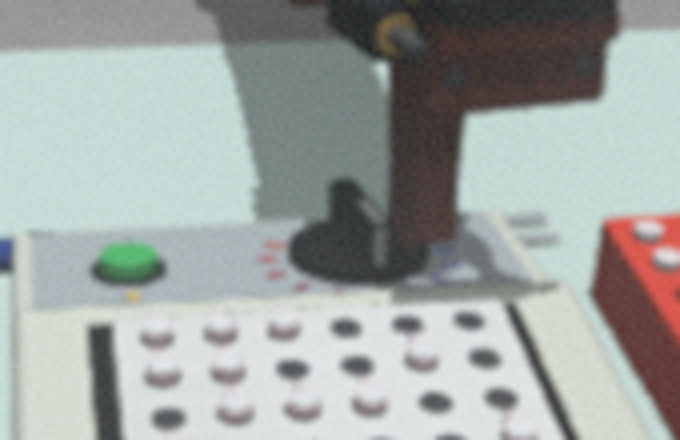

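Call:
{"fn": "move_arm", "kwargs": {
  "rows": [
    [-2.8,1.5,0,0,0,0.105,1],
    [-5.8,2.8,0,0,0,0.209,1],
    [-8.8,3.7,0,0,0,0.314,1],
    [-10.4,4,0,0,0,0.367,1],
    [-12,4.3,0,0,0,0.419,1],
    [-12,4.3,0,0,0,0.419,1]
  ]
}}

```text
clock: 6.12
tool_pos: [0.64, 0.1273, 0.0802]
eef_rot: [0.052, 0.786, 0.612, 0.07]
force: [0.0, -0.5, -0.1]
gripper_width: 0.0007
grasp_force: 0.0
```

Run:
```python
from h import *
c=bar(); o=get_obs(); print(o["force"].round(2),o["qpos"].round(2))
p,M=target(HUB,YAW,-15,.026,.016,.009); print(delta(p,M))
```

```text
bar angle -23.0 range [-25. -21.] cost 0.0 n 112
[-0.3   0.01  0.48] [-0.74  0.59  0.57  1.9  -0.47  0.61 -0.15]
[-0.4, -0.0, 0.7, 0.0, -0.001, 0.002]
```

The fourth click is reached (-23° measured, -24° expected). I'll back off, lift, and check the dial.

Call:
{"fn": "move_arm", "kwargs": {
  "rows": [
    [5,0,0,0,0,0,1],
    [8,0,0,0,0,0,1],
    [8,0,-20,0,0,0,1],
    [8,0,-60,0,0,0,1],
    [8,0,-100,0,0,0,1],
    [8,0,-100,0,0,0,1]
  ]
}}

```text
clock: 6.92
tool_pos: [0.6264, 0.1352, 0.1836]
eef_rot: [0.053, 0.786, 0.611, 0.073]
force: [0.7, -0.5, 0.3]
gripper_width: 0.0006
grasp_force: 0.0
```

Run:
```python
from h import *
c=bar(); cv2.imwrite("pics/s4.png",cv2.resize(c["pixels"][150:260,225:395,::-1],None,fx=4,fy=4,interpolation=cv2.INTER_CUBIC))
p0,M0=target(HUB,YAW,-15,.026,.024,.109); print(delta(p0,M0))
F=hfr(YAW); K=HUB+F@[0,-.097,.001]; print(K)
print(delta(K+.02*F[:,2],M0,p0,M0), delta(K+.02*F[:,2],M0))
```

```text
bar angle -24.0 range [-25. -22.] cost 0.02 n 158
[-1.1, -1.2, 3.0, 0.003, -0.004, 0.001]
[0.61381141 0.02100512 0.06658481]
[-117.7, -0.9, 88.0, 0.0, 0.0, 0.0] [-119.2, -2.4, 90.4, 0.003, -0.004, 0.001]
```

View pics/s4.png

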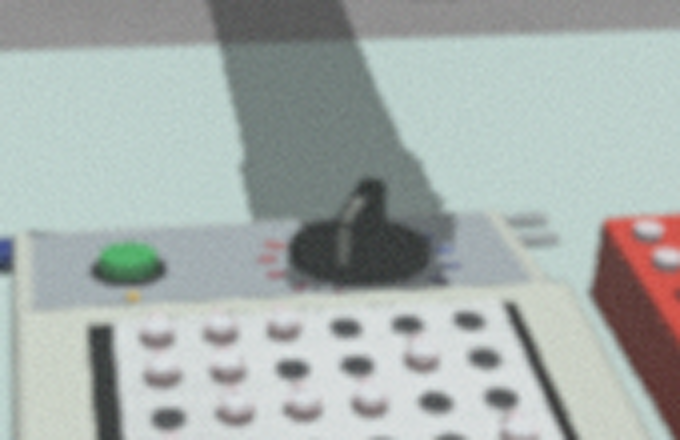

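The bar is at -24° with the pointer end at (345,262), so the dial is set four clicks on. Now I go above the key at (130,255).

Call:
{"fn": "move_arm", "kwargs": {
  "rows": [
    [-60,-1,0,0,0,0,1],
    [-118,-1,0,0,0,0,1],
    [-118,-1,40,0,0,0,1],
    [-118,-1,70,0,0,0,1],
    [-118,-1,88,0,0,0,1],
    [-118,-1,88,0,0,0,1],
    [-118,-1,88,0,0,0,1]
  ]
}}

```text
clock: 7.85
tool_pos: [0.6109, 0.0213, 0.0876]
eef_rot: [0.053, 0.786, 0.612, 0.071]
force: [-0.1, 0.6, 0.2]
gripper_width: 0.0008
grasp_force: 0.0
```

Run:
```python
from h import *
o=get_obs(); F=hfr(YAW); K=HUB+F@[0,-.097,.001]; print((1000*F.T@(o["tool_pos"]-K)).round(1),o["force"].round(2))
```

```text
[ 0.8  0.3 21.2] [-0.07  0.6   0.19]
```

Call:
{"fn": "move_arm", "kwargs": {
  "rows": [
    [0,0,12,0,0,0,1],
    [0,0,18,0,0,0,1],
    [0,0,21,0,0,0,1],
    [0,0,23,0,0,0,1],
    [0,0,25,0,0,0,1],
    [0,0,25,0,0,0,1]
  ]
}}

```text
clock: 8.6
tool_pos: [0.6146, 0.0214, 0.0622]
eef_rot: [0.052, 0.786, 0.612, 0.07]
force: [-3.8, 0.3, 3.6]
gripper_width: 0.0003
grasp_force: 1.7
```

Run:
```python
from h import *
o=get_obs(); F=hfr(YAW); K=HUB+F@[0,-.097,.001]; print((1000*F.T@(o["tool_pos"]-K)).round(1),(F.T@o["force"]).round(2))
```

```text
[ 0.   0.4 -4.5] [-3.15  0.36  4.23]
```

Call:
{"fn": "move_arm", "kwargs": {
  "rows": [
    [0,0,1.5,0,0,0,1],
    [0,0,2,0,0,0,1],
    [0,0,2,0,0,0,1]
  ]
}}

```text
clock: 8.98
tool_pos: [0.6149, 0.0215, 0.0609]
eef_rot: [0.052, 0.786, 0.612, 0.07]
force: [-6.0, 1.8, 11.7]
gripper_width: 0.0005
grasp_force: 6.4
```

Run:
```python
from h import *
o=get_obs(); F=hfr(YAW); K=HUB+F@[0,-.097,.001]; print((1000*F.T@(o["tool_pos"]-K)).round(1),(F.T@o["force"]).round(2))
c=snap("scene"); cv2.imwrite("pics/s5.png",cv2.resize(c["pixels"][150:260,225:395,::-1],None,fx=4,fy=4,interpolation=cv2.INTER_CUBIC))
```

```text
[ 0.   0.5 -5.7] [-3.86  1.91 12.56]
```

View pics/s5.png

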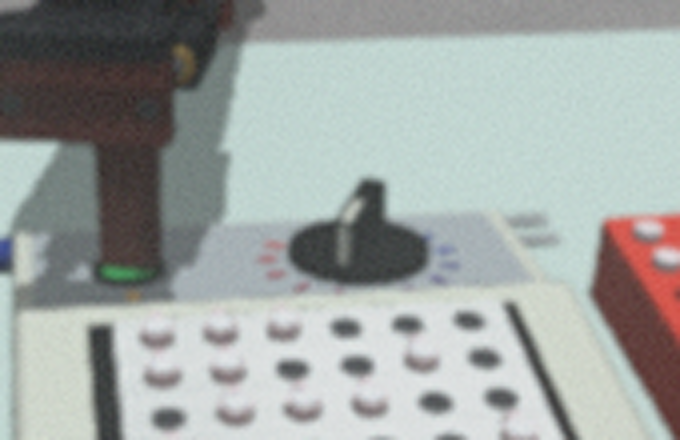

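The key at (130,272) is pushed flush, and the force rose from 4 to 12 N, so it is at its stop. I'll retreat now.

Call:
{"fn": "move_arm", "kwargs": {
  "rows": [
    [0,0,-5,0,0,0,1],
    [0,0,-15,0,0,0,1],
    [0,0,-50,0,0,0,1],
    [0,0,-100,0,0,0,1],
    [0,0,-120,0,0,0,1],
    [0,0,-120,0,0,0,1],
    [0,0,-120,0,0,0,1],
    [0,0,-120,0,0,0,1]
  ]
}}

```text
clock: 10.02
tool_pos: [0.5935, 0.0209, 0.1769]
eef_rot: [0.052, 0.786, 0.612, 0.069]
force: [-0.1, -1.4, -0.2]
gripper_width: 0.0003
grasp_force: 0.0
```

Run:
```python
from h import *
c=bar(); F=hfr(YAW)
for v in range(211,219,2): print(((world(c,257,v)-HUB)@F*1000).round(1))
print(get_obs()["force"].round(2))
print(hand_in())
```

```text
bar angle -24.0 range [-25. -22.] cost 0.02 n 160
[ -8.1 -96.5  -0.5]
[ -0.8 -97.   -1. ]
[  8.6 -97.6  -0.5]
[ 13.6 -97.9  -1.9]
[0.1  0.54 0.02]
the job is handed in; nothing more can be done
None
```

I turned the dial four clicks clockwise, from mark 2 to mark 6, pressed the green start key to its stop and let it spring back, then handed the job in; the hand-in call gave no verdict.

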